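# Open the stock laptop on the storeroom bench

### The job

The stock laptop on the storeroom bench has a green pipe tee lying on its closed lid: put the tee away in the yellow crate. Then raise the stiff lid by its orange tab until the screen stands open at 100 degrees (a little past upright, give or take 5), press the green power key on the keyboard deck and let go, leaving the screen at that angle. Leave the tin and the tape roll where they stand.

Things in the scene. Friction and masses are not known exactly. Their poses are not given: they have to be found in the camera images.
- laptop: Rugged dark laptop, fixed to the bench; its base is 170 (x) x 260 (y) x 32 mm high. Origin: centre of its underside; z up. -x is the front edge (towards the robot), +x the hinge edge. With the lid shut the lid's flat top is 52 mm above the bench.
- lid (a joint): Lid angle in rad: 0 shut, 1.571 upright, 1.745 = 100 degrees, stops at 2.5. The lid is 165 mm deep, 260 mm wide, 12 mm thick, 0.45 kg; its hinge is so stiff (0.65 N m of friction) that it stays wherever it is left; raising it by the tab takes about 5 N. A tab squeezed hard resists turning between the fingers and creeps.
- lid_hinge (a point): Middle of the lid's hinge line, 82.5 mm behind the laptop's centre and 38 mm above the bench; the hinge line runs along the laptop's y. Axes as the laptop's.
- lid_tab (a point): Point in the orange pull tab that sticks out 42 mm from the middle of the lid's front edge; tab 30 mm wide (laptop's y), 16 thick, flat sides. The point is 14 mm from the tab's free end, 28 from the lid's edge; 193 mm from the hinge line and 8 mm from it towards the lid's outer face. Lid shut: 46 mm above the bench, free space below. Axes turn with the lid (shut: the laptop's).
- power_key (a joint): How far the power key is pressed, m: 0 up, 0.004 fully down; it counts as pressed beyond 0.0025. A spring brings it back; fully down takes 5 N.
- key_top (a point): Centre of the top of the round green power key (24 mm across), which stands 5 mm above the deck, 37 mm above the bench; on the laptop it is 55 mm in front of the centre and 90 mm towards -y (the robot's right). The shut lid covers it.
- tee: Loose green plastic pipe tee, about 140 g, lying flat on the lid. Origin: under the middle of its straight run, at the level of its underside (its axis is 24 mm higher); the run lies along its x, 102 mm long, and the branch points along +y and ends 62 mm from the origin. The tube is 41 mm thick; each of the three ends has a round collar 48 mm across and 28 mm long.
- yellow_crate: Open yellow plastic crate, fixed, empty, 240 (x) x 190 (y) x 85 mm high, walls and floor 6 mm. Origin: centre of its underside.
- grey_crate: Open grey crate of the same size, fixed, holding two grey tees; not for the green tee. Origin: centre of its underside.
- tin: Closed tin with a blue label, 66 mm across, 90 mm high; a bystander. Origin: centre of its underside.
- tape_roll: Tan roll of packing tape lying flat, 100 mm across, 48 mm high; a bystander. Origin: centre of its underside.
Mind the look-alikes: they are no part of the job. Several things have the shape of the tee; the one meant has the colours described above.

How it is judged:
By the outcome, as a careful person would: the job done as asked, in the order asked, and still so for the second after the job is handed in, with the robot touching nothing.
It also fails if it takes over 72 s, if anything falls off the work surface, if the arm or the gripper's body presses on something with over 40 N, if the wrist force passes 120 N, or if a joint passes its speed limit or range.

### The arm

A 6-joint arm with a two-finger parallel gripper is mounted at the origin on the work surface. World frame = base frame: x ahead of the robot, y to its left, z up, the work surface at z = 0. Lengths are in m, angles in rad, forces in N, time in s.
With the tool pointing down it reaches from about 0.35 to 0.975 m from the base axis. Payload 4.9 kg.
Tool frame: the origin (TCP) lies midway between the tips of the shut fingers; the grasp point (between the pads) lies ctrl.grip_depth behind it (ctrl.grip_depth is the distance from the TCP to the grasp point, in m); y points along the fingers, z is the direction in which the jaws open and shut, and the axes are right-handed (so a half turn about y gives the same grasp; the last joint's range is limited). The gripper opens to 85 mm and grips with 20 to 120 N. Pads are 22 mm wide; open, the fingers measure 114 mm over their backs; the gripper's body (76 mm by 85 mm) begins 54 mm behind the grasp point. The pads swing forward as they close: fully open they stand 13 mm farther back than shut.
Start: joints at [1.1, 0.053, 1.613, -0, 1.476, -0.119], TCP at [0.215, 0.587, 0.231] pointing down, gripper open.
Joint ranges: [-3.01, 3.01], [-1.01, 2.22], [0.06, 2.58], [-1.02, 4.17], [0.09, 2.62], [-3.14, 3.14]. Speed limits (rad/s): [2.57, 2.57, 3.14, 3.14, 3.14, 3.14].

### API

Orientations are given as a rotation vector (axis times angle).
In Python, from station import ctrl gives the robot as it stands.
- The arm moves only by the tool jog_arm, never from a script. Its argument "moves" is a list of rows, each a list of 6 numbers: the shift along the tool's x, y, z in mm, then the turn, a rotation vector about the tool's x, y, z in rad. In form: [[x, y, z, wx, wy, wz], ...]. A call has 1 to 12 rows; each row shifts and turns the commanded pose from where the row before left it, along the tool's axes as they then stand; what a row does not reach is not made up. A row lasts 1/10 s, in which the tool goes at most 50 mm and 8.59 degrees, less where a joint would pass 70% of its speed; a pose out of reach is approached as far as the arm can. A call is refused whole if a number of a shift passes 50 or a number of a turn 0.15, either way. A call with a gripper value outside its range is refused whole. "grip" is the finger opening in mm, from 0 to 85.4, set as the call begins (left out, the last holds). The fingers move at their own pace and stop on an object; "grip_force" is the grip in N (left out, the last holds). Time passes only in rows, so rows that do not move let the fingers close. It gives the time, the measured TCP pose, the force and the opening at its end, in the units of the state.
- ctrl.get_obs(): the state, without advancing time (a new reading comes with each control period).
- ctrl.get_image(name): name is "scene" or "side" or "wrist"; returns the picture (400x640x3 uint8, red, green, blue); there is no depth.
- ctrl.camera_params(name): a dict with "fx", "fy", "cx", "cy" (pixels), "pose" (4x4, takes a point from camera to world coordinates); the wrist camera has in their place "T_tool_cam" (4x4, takes a point from camera to tool coordinates, whose origin is the TCP and whose axes are the tool frame's). Camera axes: x right, y up, looking along -z (the intrinsics and any distortion apply to the point x, -y, -z); pixel columns grow to the right and rows downward; lengths in m; the calibration is good to about 2 mm. A picture is of the moment at which its call begins: read the wrist's pose just before it. camera_params takes no time and is no camera call.
- ctrl.finish_job(): hands the job in, once; it reports no verdict.
The state is a dict: "t": time; "q": joint angles; "dq": joint speeds; "effort": joint torques, N m; "tool_pos": TCP position; "tool_rot": TCP orientation; "contact_force": force on the tool from outside, world axes, zero at the start; "wrist_torque": the same for the moment, N m; "opening": finger opening in m.
Only numpy, scipy, OpenCV 4.12 (cv2) and the standard library are available. Lean on these libraries where they do the work, as an engineer would, in place of code of your own. Each camera call takes 0.05 s, during which the arm holds its last target. There are 200 camera calls.

## Working session

There is one attempt and no reset: what is moved stays moved. The work goes in short steps, Python scripts to look and compute and a tool call to move; the robot and the scene stay as the last step left them, time stands still between calls to the robot, and variables do not carry over. Pictures are saved under pics/ and viewed, about 8 in all and at most 12, crops included, and the job is handed in when it is done.

Besides the shell and the picture viewer there is one more tool, called as name(argument=value, ...), one argument or row to a line, values as JSON. jog_arm: Moves the arm, as the interface text tells. Its arguments: {"type":"object","properties":{"moves":{"type":"array","items":{"type":"array","items":{"type":"number"}}},"grip":{"type":"number"},"grip_force":{"type":"number"}},"required":["moves"]}

```bash
ls; mkdir -p pics
python3 - <<'E'
from station import ctrl
import cv2,numpy as np
o=ctrl.get_obs(); print(o, ctrl.grip_depth)
for n in("scene","side","wrist"):
    im=ctrl.get_image(n); cv2.imwrite(f"pics/a_{n}.png",im[:,:,::-1]); p=ctrl.camera_params(n); print(n,{k:(np.round(v,4).tolist() if not isinstance(v,str) else v) for k,v in p.items()})
E
```

```text
pics
{'t': 0.0, 'q': array([ 1.09999974e+00,  5.33168195e-02,  1.61431049e+00, -3.81579414e-05,
        1.47598455e+00, -1.18979199e-01]), 'dq': array([ 2.65911569e-04,  1.61867233e-03,  3.20469637e-05,  2.48050808e-03,
       -1.28569832e-03,  1.95139522e-04]), 'effort': array([ 4.06597937e-04, -3.93671250e+01, -3.70182967e+01, -1.88840193e-05,
        7.09085914e-03, -1.53644470e-05]), 'tool_pos': array([0.21508888, 0.58615583, 0.23007798]), 'tool_rot': array([-1.55505801,  0.27656405, -0.27569542]), 'contact_force': array([-0.4498607 , -0.17562208, -0.16289914]), 'wrist_torque': array([ 0.0576176 , -0.00583252,  0.03095745]), 'opening': 0.08517033338071353} 0.0187
scene {'fx': 374.5057, 'fy': 374.5057, 'cx': 311.9629, 'cy': 199.9302, 'pose': [[0.5425, -0.5166, 0.6625, 1.144], [0.8401, 0.334, -0.4275, -0.3735], [-0.0004, 0.7884, 0.6151, 0.5945], [0.0, 0.0, 0.0, 1.0]]}
side {'fx': 418.6396, 'fy': 418.6396, 'cx': 320.8453, 'cy': 196.1544, 'pose': [[0.7741, 0.4379, -0.4572, 0.0053], [-0.6328, 0.5523, -0.5427, -0.66], [0.0149, 0.7094, 0.7046, 0.9384], [0.0, 0.0, 0.0, 1.0]]}
wrist {'fx': 306.9242, 'fy': 306.9242, 'cx': 316.7187, 'cy': 202.3011, 'T_tool_cam': [[-0.0007, -0.9531, -0.3028, -0.0769], [-0.0001, 0.3028, -0.9531, -0.1427], [1.0, -0.0006, -0.0003, 0.0004], [0.0, 0.0, 0.0, 1.0]]}
```

View pics/a_scene.png

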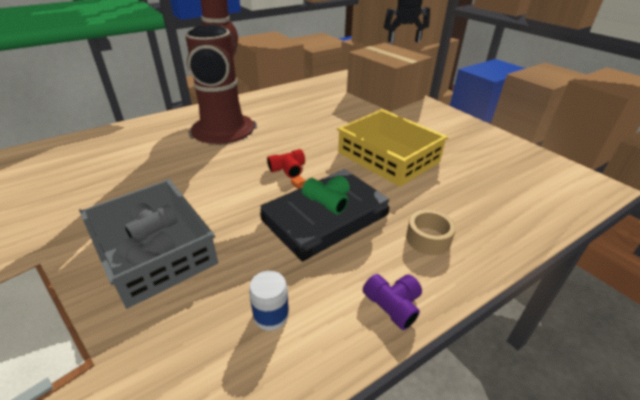

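View pics/a_side.png

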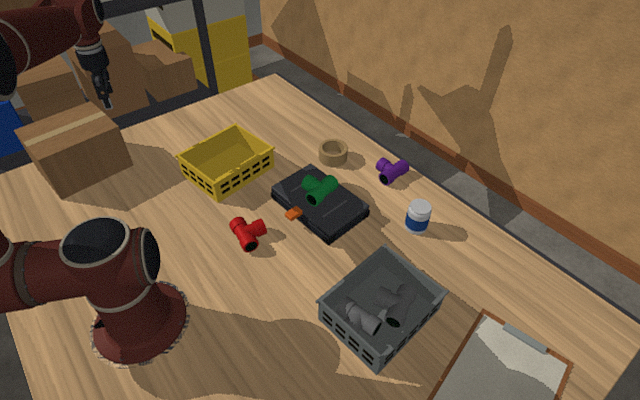

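The tee-shaped things in the side view are green (320,188) on the lid, red (247,233) and purple (392,170) on the bench, and two grey ones in the grey crate (about 365,315). Only the green one on the lid fits. I'll confirm it with an enlarged crop and measure.

```bash
cat > h.py <<'E'
import cv2,numpy as np
from station import ctrl
def ray(n,uv):
    p=ctrl.camera_params(n); T=np.array(p["pose"]); uv=np.atleast_2d(uv).astype(float)
    d=np.c_[(uv[:,0]-p["cx"])/p["fx"],-(uv[:,1]-p["cy"])/p["fy"],-np.ones(len(uv))]@T[:3,:3].T
    return T[:3,3],d
def plane(n,uv,z):
    o,d=ray(n,uv); return o+d*((z-o[2])/d[:,2])[:,None]
def proj(n,X):
    p=ctrl.camera_params(n); T=np.array(p["pose"]); c=(np.atleast_2d(X)-T[:3,3])@T[:3,:3]
    return np.c_[p["cx"]-p["fx"]*c[:,0]/c[:,2],p["cy"]+p["fy"]*c[:,1]/c[:,2]]
def tri(a,b):
    (o1,d1),(o2,d2)=ray("scene",a),ray("side",b); d1,d2=d1[0],d2[0]
    s=np.linalg.lstsq(np.c_[d1,-d2],o2-o1,rcond=None)[0]; A,B=o1+s[0]*d1,o2+s[1]*d2
    return (A+B)/2,np.linalg.norm(A-B)
def mask(im,lo,hi,box):
    m=cv2.inRange(cv2.cvtColor(im,cv2.COLOR_BGR2HSV),lo,hi); x0,y0,x1,y1=box; z=np.zeros_like(m); z[y0:y1,x0:x1]=m[y0:y1,x0:x1]
    n,l,s,c=cv2.connectedComponentsWithStats(z); k=1+np.argmax(s[1:,4]); return (l==k).astype(np.uint8),c[k],s[k]
E
python3 - <<'E'
from h import *
np.set_printoptions(precision=4,suppress=True)
I={n:cv2.imread(f"pics/a_{n}.png") for n in("scene","side")}
B={"scene":(250,140,400,260),"side":(255,150,380,250)}
C={}
for name,lo,hi in(("green",(40,80,20),(90,255,255)),("orange",(5,170,120),(14,255,255)),("dark",(0,0,0),(180,130,75))):
    for n in I:
        m,c,s=mask(I[n],lo,hi,B[n]); C[name,n]=(m,c); print(name,n,c,s)
    if name!="dark": print(tri(C[name,"scene"][1],C[name,"side"][1]))
for n,b in(("scene",(330,100,460,190)),("side",(165,115,285,205))):
    m,c,s=mask(I[n],(20,120,60),(34,255,255),b); print("yellow",n,c,s)
    cnt=max(cv2.findContours(m,0,2)[0],key=len)[:,0]; h=cv2.convexHull(cnt)[:,0]
    print("hull rim",plane(n,cv2.approxPolyDP(h[:,None],6,True)[:,0],.085)[:,:2].tolist(), cv2.approxPolyDP(h[:,None],6,True)[:,0].tolist())
for n in I:
    m=C["dark",n][0]|C["green",n][0]; h=cv2.convexHull(cv2.findContours(m,0,2)[0][0])
    q=cv2.approxPolyDP(h,5,True)[:,0]; print("lap",n,q.tolist(),plane(n,q,.052)[:,:2].tolist())
a=cv2.resize(I["scene"][150:260,245:400],None,fx=5,fy=5,interpolation=2)
b=cv2.resize(I["side"][155:250,260:380],None,fx=5,fy=5,interpolation=2)
w=400
cv2.imwrite("pics/b.png",np.hstack([cv2.resize(a,(400,284)),cv2.resize(b,(400,284))]))
E
```

```text
green scene [327.8031 192.512 ] [ 301  176   49   39 1209]
green side [318.4478 187.2816] [301 174  38  33 728]
(array([0.5816, 0.0345, 0.0768]), np.float64(0.003955251556892762))
orange scene [297.4771 181.1743] [292 175  13  13 109]
orange side [292.3729 212.7797] [285 207  17  14 118]
(array([0.4726, 0.0183, 0.0512]), np.float64(0.005236287737509648))
dark scene [321.3384 218.2092] [ 261  175  128   85 5302]
dark side [321.1797 205.3805] [ 271  164   99   81 3461]
yellow scene [391.1694 145.2729] [ 337  108  112   79 5332]
hull rim [[0.3470411476243984, 0.22832956503619745], [0.3129906313938534, 0.4318406385603019], [0.5652614371730724, 0.45426181249946657], [0.6427597833134958, 0.3251425092035967], [0.6608658366435021, 0.1787971548185548], [0.46514956588731193, 0.14942067348885152]] [[337, 128], [382, 108], [448, 138], [437, 164], [399, 186], [339, 153]]
yellow side [225.4645 160.6664] [ 175  123  100   80 4499]
hull rim [[0.5562040815734342, 0.46206103342844895], [0.5863168730703855, 0.2735293058233318], [0.5290164082732038, 0.19087357279484407], [0.31307881771807333, 0.16215502
[... 268 characters left out ...]
72, 188]] [[0.6768729639140321, 0.13595962687290947], [0.6960376813880675, 0.10688551195734586], [0.7114442198426963, -0.1083340154344633], [0.5500799393609229, -0.12520316840196594], [0.5142688411234876, -0.10201555047622296], [0.4818228216098339, 0.04188465254625762], [0.5169149423835404, 0.12935720174442372], [0.599799432886962, 0.15308964566998512]]
lap side [[309, 164], [368, 205], [368, 215], [329, 244], [271, 196], [272, 186]] [[0.6441733686177981, 0.16157555093504605], [0.6659672397199277, -0.09242860250839402], [0.6381177210495365, -0.12142834444170247], [0.4817875737540974, -0.1327173347217424], [0.46367337921221663, 0.11602960650345662], [0.49079881246033397, 0.15017532711016257]]
```

View pics/b.png

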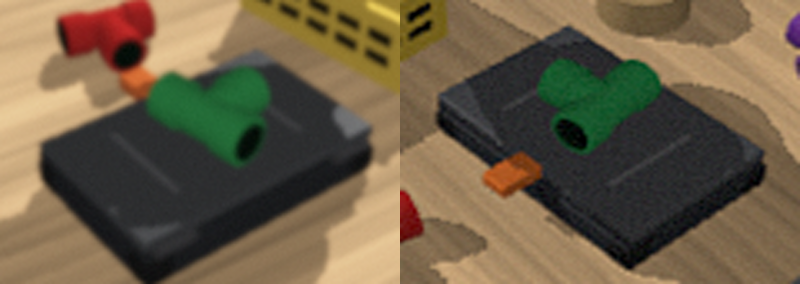

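View pics/a_wrist.png

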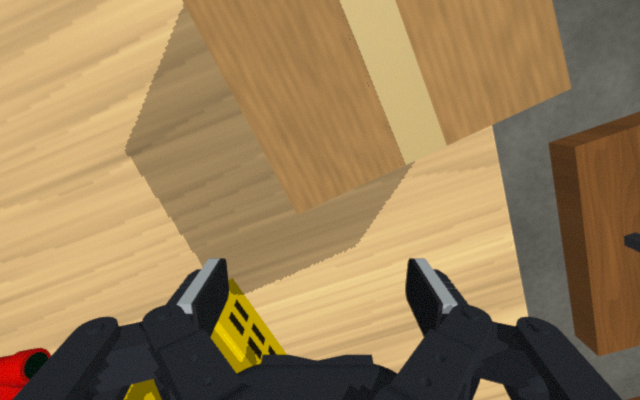

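The crop confirms the green tee lying on the dark lid. Its ends in the scene crop are the open hole (245,140), (170,100) and (245,95), and the orange tab is just in front of it. I'll work out the move to a wrist-camera viewing pose over the laptop.

```bash
cat >> h.py <<'E'
from scipy.spatial.transform import Rotation as Rn
np.set_printoptions(precision=4,suppress=True)
def pose():
    o=ctrl.get_obs(); return np.array(o["tool_pos"]),Rn.from_rotvec(o["tool_rot"]).as_matrix(),o
def goal(p,R):
    "delta in tool axes: shift (before turning) mm, turn rotvec"
    p0,R0,o=pose(); print("shift mm",R0.T@(np.array(p)-p0)*1e3,"turn",Rn.from_matrix(R0.T@R).as_rotvec(),"(shift after turning",R.T@(np.array(p)-p0)*1e3,")")
def down(yaw,tilt=0):
    "tool y down, tool x along horizontal heading yaw; tilt: y swings towards x heading"
    x=np.array([np.cos(yaw),np.sin(yaw),0]); z=np.array([0,0,1.]); y=-z*np.cos(tilt)+x*np.sin(tilt); x2=x*np.cos(tilt)+z*np.sin(tilt)
    return np.c_[x2,y,np.cross(x2,y)]
E
python3 - <<'E'
from h import *
p,R,o=pose(); print(R, np.degrees(np.arctan2(R[1,0],R[0,0])))
goal([.50,.03,.33],down(0.08))
E
```

```text
[[ 0.9387 -0.0007  0.3446]
 [-0.3446 -0.0014  0.9387]
 [-0.0002 -1.     -0.0016]] -20.15866136615153
shift mm [ 459.1117  -99.084  -424.1983] turn [ 0.0015 -0.4318 -0.0005] (shift after turning [ 239.5053  -99.6673 -577.2772] )
```

jog_arm(
  moves=[
    [0, -25, 0, 0, -0.108, 0],
    [0, -25, 0, 0, -0.108, 0],
    [0, -25, 0, 0, -0.108, 0],
    [0, -25, 0, 0, -0.108, 0],
    [20, 0, -48, 0, 0, 0],
    [20, 0, -48, 0, 0, 0],
    [20, 0, -48, 0, 0, 0],
    [20, 0, -48, 0, 0, 0],
    [20, 0, -48, 0, 0, 0],
    [20, 0, -48, 0, 0, 0],
    [20, 0, -48, 0, 0, 0],
    [20, 0, -48, 0, 0, 0],
  ],
)

```text
t: 1.35
tool_pos: [0.3986, 0.2291, 0.3311]
tool_rot: [-1.57, -0.064, 0.063]
contact_force: [0.5, -0.1, 0.7]
opening: 0.0853
```

jog_arm(
  moves=[
    [20, 0, -48, 0, 0, 0],
    [20, 0, -48, 0, 0, 0],
    [20, 0, -48, 0, 0, 0],
    [20, 0, -48, 0, 0, 0],
    [0, 0, 0, 0, 0, 0],
    [0, 0, 0, 0, 0, 0],
  ],
)

```text
t: 1.95
tool_pos: [0.4898, 0.0521, 0.3307]
tool_rot: [-1.569, -0.06, 0.062]
contact_force: [-0.4, 0.5, 0.3]
opening: 0.0854
```

Run:
```python
from h import *
p,R,o=pose(); im=ctrl.get_image("wrist"); cv2.imwrite("pics/c.png",im[:,:,::-1]); np.savez("c.npz",p=p,R=R); print(p,R,o["t"])
```

```text
[0.4898 0.0521 0.3307] [[ 0.997  -0.0015 -0.0775]
 [ 0.0775  0.0005  0.997 ]
 [-0.0015 -1.      0.0006]] 1.95
```

View pics/c.png

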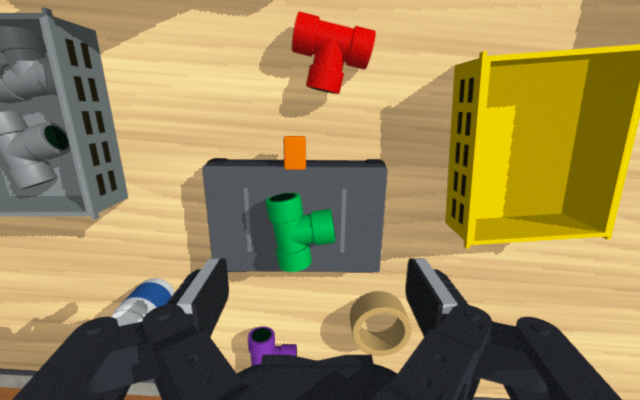

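Wrist view: lid corners about (205,163), (386,163), (380,270), (212,270); tab (294,152); tee run from (285,203) to (292,262) with its branch pointing +y to (328,227). The yellow crate rim is on the right, with corners (484,57), (468,243) and (609,236).

```bash
cat >> h.py <<'E'
def wplane(uv,z,p,R):
    c=ctrl.camera_params("wrist"); T=np.array(c["T_tool_cam"]); uv=np.atleast_2d(uv).astype(float)
    d=np.c_[(uv[:,0]-c["cx"])/c["fx"],-(uv[:,1]-c["cy"])/c["fy"],-np.ones(len(uv))]@T[:3,:3].T@R.T
    o=p+R@T[:3,3]; return o+d*((z-o[2])/d[:,2])[:,None]
E
python3 - <<'E'
from h import *
d=np.load("c.npz"); p,R=d["p"],d["R"]; im=cv2.imread("pics/c.png")
W=lambda uv,z: wplane(uv,z,p,R)[:,:2]
def hull(m): return cv2.convexHull(np.vstack(cv2.findContours(m,0,2)[0]))
def rect(pts): 
    (c,s,a)=cv2.minAreaRect(pts.astype(np.float32)*1000); return np.array(c),np.array(s),a
m,c,s=mask(im,(5,150,100),(16,255,255),(270,125,320,185)); print("tab",c,s,W(c,.054),rect(W(hull(m)[:,0],.054)))
g,c,s=mask(im,(40,80,20),(90,255,255),(250,180,350,290)); print("tee",c,s); print(rect(W(hull(g)[:,0],.076)), cv2.approxPolyDP(hull(g),4,True)[:,0].tolist())
m,c,s=mask(im,(0,0,30),(180,110,110),(195,150,395,275)); 
q=cv2.approxPolyDP(hull(m|g),6,True)[:,0]; print("lid",q.tolist(),rect(W(hull(m|g)[:,0],.052)),W(q,.052).tolist())
# front edge line of lid and back edge
for nm,a,b in(("crate rim",(484,57),(468,243)),("rim far",(468,243),(609,236))): print(nm,W([a,b],.085).tolist())
# tee end collars: outline sections
for uv in [(285,203),(292,262),(328,227)]: print("end",W(uv,.076))
E
```

```text
tab [294.5436 152.4537] [283 136  24  34 745] [[0.4769 0.0212]] (array([477.2737,  21.3876]), array([45.0105, 30.5718]), 4.741172790527344)
tee [297.2737 230.2236] [ 265  192   71   81 3573]
(array([583.4852,  40.0967]), array([120.4894,  88.0561]), 13.258475303649902) [[295, 192], [331, 210], [335, 242], [306, 268], [289, 272], [278, 265], [265, 200]]
lid [[203, 167], [214, 158], [383, 161], [378, 270], [210, 274]] (array([575.9454,  25.0867]), array([181.1389, 262.4655]), 4.105286598205566) [[0.5072322137465899, -0.10460004933805397], [0.49343661007140754, -0.08908678732740691], [0.4793838671140771, 0.14356228590027137], [0.6483946456495242, 0.16013907728381663], [0.6756773782957888, -0.09932556171425985]]
crate rim [[0.3452423173890584, 0.23497491776301788], [0.5784231652588292, 0.26977854940297197]]
rim far [[0.5784231652588292, 0.26977854940297197], [0.5529139628218818, 0.4609157076574839]]
end [[0.543  0.0134]]
end [[0.6317 0.0278]]
end [[0.5734 0.0748]]
```

Run:
```python
from h import *
goal([.576,.064,.16],down(-1.41))
```

```text
shift mm [ 87.2042 170.8528   3.8269] turn [ 0.0002  1.4896 -0.0012] (shift after turning [  3.1415 170.9271  87.0859] )
```

jog_arm(
  moves=[
    [44, 0, 2, 0, 0, 0],
    [43, 0, 2, 0, 0, 0],
    [0, 17, 0, 0, 0.149, 0],
    [0, 17, 0, 0, 0.149, 0],
    [0, 17, 0, 0, 0.149, 0],
    [0, 17, 0, 0, 0.149, 0],
    [0, 17, 0, 0, 0.149, 0],
    [0, 17, 0, 0, 0.149, 0],
    [0, 17, 0, 0, 0.149, 0],
    [0, 17, 0, 0, 0.149, 0],
    [0, 17, 0, 0, 0.149, 0],
    [0, 18, 0, 0, 0.149, 0],
  ],
)

```text
t: 3.2
tool_pos: [0.5757, 0.0662, 0.16]
tool_rot: [-1.279, 1.092, -1.092]
contact_force: [-0.1, -0.3, -0.2]
opening: 0.0854
```

jog_arm(
  moves=[
    [0, 0, 0, 0, 0, 0],
    [0, 0, 0, 0, 0, 0],
  ],
)

```text
t: 3.4
tool_pos: [0.5757, 0.0655, 0.1605]
tool_rot: [-1.283, 1.086, -1.086]
contact_force: [1.0, 0.1, 0.7]
opening: 0.0851
```

Run:
```python
from h import *
p,R,o=pose(); print(p,o["q"]); goal([.576,.064,.060],down(-1.41)); im=ctrl.get_image("wrist"); cv2.imwrite("pics/d.png",im[:,:,::-1])
```

```text
[0.5757 0.0655 0.1605] [-0.0153 -0.0009  1.7881  0.0001  1.3548 -0.1815]
shift mm [  1.5039 100.4541   0.0851] turn [ 0.0004  0.0054 -0.0002] (shift after turning [  1.4832 100.4545   0.0555] )
```

View pics/d.png

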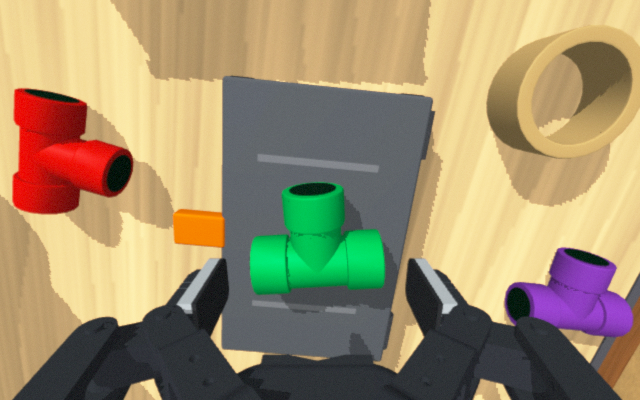

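Wrist view: the tee's branch, with its collar at (314,210), is centred between the open fingers in column, and the tab is at (199,229). Descending.

jog_arm(
  moves=[
    [0, 34, 0, 0, 0, 0],
    [0, 33, 0, 0, 0, 0],
    [0, 20, 0, 0, 0, 0],
    [0, 13, 0, 0, 0, 0],
    [0, 0, 0, 0, 0, 0],
  ],
)

```text
t: 3.95
tool_pos: [0.5754, 0.0644, 0.0593]
tool_rot: [-1.283, 1.09, -1.088]
contact_force: [0.4, -0.8, -0.8]
opening: 0.0854
```

jog_arm(
  moves=[
    [0, 0, 0, 0, 0, 0],
    [0, 0, 0, 0, 0, 0],
    [0, 0, 0, 0, 0, 0],
    [0, 0, 0, 0, 0, 0],
    [0, 0, 0, 0, 0, 0],
    [0, 0, 0, 0, 0, 0],
    [0, 0, 0, 0, 0, 0],
    [0, 0, 0, 0, 0, 0],
  ],
  grip=30,
  grip_force=50,
)

```text
t: 4.75
tool_pos: [0.5776, 0.0642, 0.0626]
tool_rot: [-1.279, 1.087, -1.091]
contact_force: [-1.2, 1.0, 6.5]
opening: 0.0466
```

jog_arm(
  moves=[
    [0, -15, 0, 0, 0, 0],
    [0, -30, 0, 0, 0, 0],
    [0, -45, 0, 0, 0, 0],
    [0, -45, 0, 0, 0, 0],
    [0, 0, 0, 0, 0, 0],
  ],
)

```text
t: 5.25
tool_pos: [0.5805, 0.0641, 0.205]
tool_rot: [-1.271, 1.078, -1.098]
contact_force: [-0.0, 0.1, 0.5]
opening: 0.0465
```

Run:
```python
from h import *
p,R,o=pose(); print(p,o["opening"],o["contact_force"]); goal([.451,.385,.19],down(-1.41)); im=ctrl.get_image("wrist"); cv2.imwrite("pics/e.png",im[:,:,::-1])
m,c,s=mask(im[:,:,::-1].copy(),(40,80,20),(90,255,255),(150,100,450,400)); print("green",c,s)
```

```text
[0.5805 0.0641 0.205 ] 0.04651700889152905 [-0.0194  0.1015  0.5478]
shift mm [-337.5965   12.8998  -76.4888] turn [-0.0149  0.0004  0.0027] (shift after turning [-337.5277   14.9533  -76.4186] )
green [316.7768 293.5677] [  257   223   121   138 13751]
```

jog_arm(
  moves=[
    [-20, 0, -5, 0, 0, 0],
    [-42, 0, -10, 0, 0, 0],
    [-42, 0, -10, 0, 0, 0],
    [-42, 0, -10, 0, 0, 0],
    [-42, 0, -10, 0, 0, 0],
    [-42, 0, -10, 0, 0, 0],
    [-42, 0, -10, 0, 0, 0],
    [-40, 0, -8, 0, 0, 0],
    [-20, 0, -5, 0, 0, 0],
    [0, 0, 0, 0, 0, 0],
    [0, 30, 0, 0, 0, 0],
    [0, 30, 0, 0, 0, 0],
  ],
)

```text
t: 6.5
tool_pos: [0.4463, 0.3788, 0.1348]
tool_rot: [-1.28, 1.089, -1.09]
contact_force: [-0.5, 0.4, -1.5]
opening: 0.0467
```

Run:
```python
from h import *
p,R,o=pose(); print(p,o["opening"]); goal([.449,.38,.024],down(-1.41))
```

```text
[0.4463 0.3788 0.1348] 0.04667322487685219
shift mm [ -0.7759 110.7541   2.6882] turn [-0.0012  0.0001  0.0001] (shift after turning [ -0.766 110.751   2.817] )
```

jog_arm(
  moves=[
    [0, 35, 0, 0, 0, 0],
    [0, 35, 0, 0, 0, 0],
    [0, 25, 0, 0, 0, 0],
    [0, 10, 0, 0, 0, 0],
    [0, 0, 0, 0, 0, 0],
    [0, 0, 0, 0, 0, 0],
  ],
)

```text
t: 7.1
tool_pos: [0.4468, 0.3793, 0.0313]
tool_rot: [-1.279, 1.089, -1.09]
contact_force: [-0.6, 0.3, -1.3]
opening: 0.0461
```

jog_arm(
  moves=[
    [0, 0, 0, 0, 0, 0],
    [0, 0, 0, 0, 0, 0],
    [0, 0, 0, 0, 0, 0],
    [0, 0, 0, 0, 0, 0],
    [0, 0, 0, 0, 0, 0],
  ],
  grip=75,
)

```text
t: 7.6
tool_pos: [0.4461, 0.3794, 0.0307]
tool_rot: [-1.281, 1.089, -1.09]
contact_force: [0.5, -0.3, 0.9]
opening: 0.0753
```

jog_arm(
  moves=[
    [0, -20, 0, 0, 0, 0],
    [0, -40, 0, 0, 0, 0],
    [0, -50, 0, 0, 0, 0],
    [0, -50, 0, 0, 0, 0],
    [0, -30, 0, 0, 0, 0],
    [0, -20, 0, 0, 0, 0],
    [0, 0, 0, 0, 0, 0],
  ],
)

```text
t: 8.3
tool_pos: [0.4476, 0.3804, 0.245]
tool_rot: [-1.273, 1.087, -1.09]
contact_force: [-0.1, 0.8, 0.2]
opening: 0.075
```

Run:
```python
from h import *
p,R,o=pose(); print(p,o["opening"],o["q"]); goal([.43,.021,.23],down(.08)); 
for n in("side","wrist"):
    im=ctrl.get_image(n); cv2.imwrite(f"pics/f_{n}.png",im[:,:,::-1]); m,c,s=mask(im[:,:,::-1].copy(),(40,80,20),(90,255,255),(0,0,640,400) if n=="wrist" else (150,100,380,250)); print(n,c,s, plane("side",c,.03) if n=="side" else wplane(c,.03,p,R))
```

```text
[0.4476 0.3804 0.245 ] 0.07501097197283989 [ 0.5778 -0.049   1.692  -0.      1.4907  0.4167]
shift mm [351.9913  13.2931 -75.1299] turn [-0.0082 -1.4897  0.0028] (shift after turning [ -46.2698   14.9545 -356.8677] )
side [228.0915 160.9324] [214 151  33  25 503] [[0.4572 0.3621 0.03  ]]
wrist [317.8803 198.5489] [ 274  157   89   72 4454] [[0.4562 0.3509 0.03  ]]
```

The tee is at about (0.457, 0.355), inside the yellow crate, and both views agree. Next is a close look at the tab.

jog_arm(
  moves=[
    [20, 0, -5, 0, 0, 0],
    [44, 0, -9, 0, 0, 0],
    [44, 0, -9, 0, 0, 0],
    [44, 0, -9, 0, -0.1, 0],
    [44, 0, -5, 0, -0.149, 0],
    [44, 0, 6, 0, -0.149, 0],
    [35, 0, 12, 0, -0.149, 0],
    [24, 0, 12, 0, -0.149, 0],
    [10, 0, 5, 0, -0.149, 0],
    [0, 0, 0, 0, -0.149, 0],
    [0, 0, 0, 0, -0.149, 0],
    [0, 0, 0, 0, -0.149, 0],
  ],
  grip=60,
)

```text
t: 9.6
tool_pos: [0.5282, 0.1103, 0.237]
tool_rot: [-1.569, 0.11, -0.102]
contact_force: [-0.1, -0.6, -0.1]
opening: 0.0605
```

Run:
```python
from h import *
goal([.43,.021,.23],down(.08))
```

```text
shift mm [ -85.2709    7.509  -101.673 ] turn [ 0.0005 -0.215  -0.0053] (shift after turning [-105.0391    6.959   -81.1374] )
```

jog_arm(
  moves=[
    [0, 0, 0, 0, 0, 0],
    [0, 2, 0, 0, -0.1, 0],
    [0, 2, 0, 0, -0.065, 0],
    [-35, 1, -27, 0, 0, 0],
    [-35, 1, -27, 0, 0, 0],
    [-35, 1, -27, 0, 0, 0],
    [0, 0, 0, 0, 0, 0],
    [0, 0, 0, 0, 0, 0],
    [0, 0, 0, 0, 0, 0],
  ],
)

```text
t: 10.5
tool_pos: [0.4267, 0.0274, 0.2329]
tool_rot: [-1.57, -0.018, 0.019]
contact_force: [1.1, 0.6, -0.5]
opening: 0.0596
```

Run:
```python
from h import *
p,R,o=pose(); print(p,np.arctan2(R[1,0],R[0,0]),o["q"]); im=ctrl.get_image("wrist")[:,:,::-1].copy(); cv2.imwrite("pics/g.png",im); np.savez("g.npz",p=p,R=R)
m,c,s=mask(im,(5,150,100),(16,255,255),(150,20,500,300)); print(c,s)
h=cv2.convexHull(cv2.findContours(m,0,2)[0][0])[:,0]; P=wplane(h,.054,p,R)[:,:2]
r=cv2.minAreaRect((P*1000).astype(np.float32)); print(r, cv2.approxPolyDP(h[:,None],4,True)[:,0].tolist())
# lid outline
d=cv2.inRange(cv2.cvtColor(im,cv2.COLOR_BGR2HSV),(0,0,30),(180,110,120))
```

```text
[0.4267 0.0274 0.2329] 0.0230845504717306 [-0.1106 -0.4525  2.0453  0.0003  1.5494 -1.7045]
[309.5275 221.8546] [ 296  202   28   41 1073]
((475.74755859375, 20.76895523071289), (48.18661117553711, 30.203516006469727), 1.7166353464126587) [[321, 202], [323, 240], [299, 242], [297, 203]]
```

View pics/g.png

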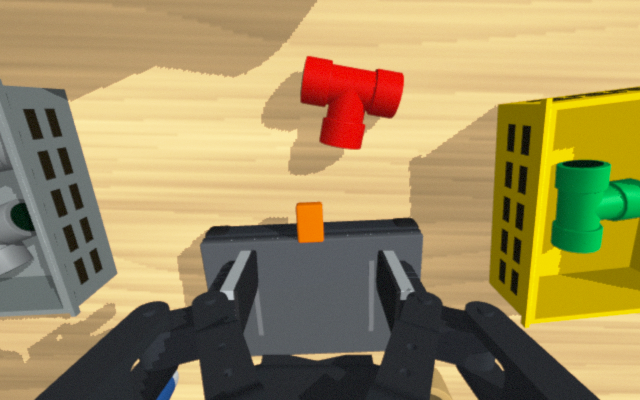

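Wrist view: tab (310,222) on the lid's front edge, green tee inside the yellow crate (595,205), red tee (350,95) clear of the approach.

```bash
cat >> h.py <<'E'
YAW=.08; H=np.array([.6644,.0359,.038]); EX=np.array([np.cos(YAW),np.sin(YAW),0])
def tabpt(th,H=H): # 193 from hinge, 8 outward
    return H+EX*(-.193*np.cos(th)+.008*np.sin(th))+np.array([0,0,1])*(.193*np.sin(th)+.008*np.cos(th))
def tcp(th,tilt,back=0):
    R=down(YAW,tilt); return tabpt(th)+R[:,1]*(ctrl.grip_depth-back),R
E
python3 - <<'E'
from h import *
print(tabpt(0),tabpt(1.745))
p,R=tcp(0,.55,.07); goal(p,R); print(p)
print("advance",R.T@(tcp(0,.55)[0]-p))
E
```

```text
[0.472  0.0205 0.046 ] [0.7056 0.0392 0.2267]
shift mm [ 18.2671 143.2966  -9.6168] turn [ 0.0151 -0.0548 -0.5504] (shift after turning [-59.8869 131.3837 -10.5803] )
[0.4453 0.0183 0.0897]
advance [-0.    0.07  0.  ]
```

jog_arm(
  moves=[
    [0, 0, 0, 0.004, -0.014, -0.138],
    [0, 0, 0, 0.004, -0.014, -0.138],
    [0, 0, 0, 0.004, -0.014, -0.138],
    [0, 0, 0, 0.004, -0.014, -0.138],
    [-15, 33, -3, 0, 0, 0],
    [-15, 33, -3, 0, 0, 0],
    [-15, 33, -2, 0, 0, 0],
    [-15, 32, -2, 0, 0, 0],
    [0, 0, 0, 0, 0, 0],
    [0, 0, 0, 0, 0, 0],
  ],
  grip=60,
)

```text
t: 11.55
tool_pos: [0.4448, 0.019, 0.0903]
tool_rot: [-1.503, -0.492, -0.367]
contact_force: [0.2, 0.8, 0.6]
opening: 0.0599
```

Run:
```python
from h import *
p,R,o=pose(); print(p,o["q"],o["contact_force"]); goal(*tcp(0,.55,.07)); goal(*tcp(0,.55))
im=ctrl.get_image("wrist")[:,:,::-1].copy(); cv2.imwrite("pics/i.png",im)
```

```text
[0.4448 0.019  0.0903] [-0.2281 -0.7292  2.5216  0.2188  0.8327 -1.9855] [0.1716 0.8448 0.587 ]
shift mm [ 0.0692  0.7506 -0.7146] turn [-0.0021  0.0012  0.0004] (shift after turning [ 0.0703  0.7521 -0.7129] )
shift mm [ 0.0446 70.7505 -0.8626] turn [-0.0021  0.0012  0.0004] (shift after turning [ 0.0703 70.7521 -0.7129] )
```

jog_arm(
  moves=[
    [0, 20, -1, 0, 0, 0],
    [0, 20, 0, 0, 0, 0],
    [0, 20, 0, 0, 0, 0],
    [0, 10, 0, 0, 0, 0],
    [0, 0, 0, 0, 0, 0],
  ],
)

```text
t: 12.1
tool_pos: [0.4831, 0.0206, 0.0324]
tool_rot: [-1.503, -0.495, -0.37]
contact_force: [0.1, 0.0, -0.4]
opening: 0.0597
```

jog_arm(
  moves=[
    [0, 0, 0, 0, 0, 0],
    [0, 0, 0, 0, 0, 0],
    [0, 0, 0, 0, 0, 0],
    [0, 0, 0, 0, 0, 0],
    [0, 0, 0, 0, 0, 0],
    [0, 0, 0, 0, 0, 0],
  ],
  grip=15,
  grip_force=25,
)

```text
t: 12.7
tool_pos: [0.4826, 0.0209, 0.0331]
tool_rot: [-1.502, -0.495, -0.372]
contact_force: [-3.8, 3.7, 6.9]
opening: 0.0296
```

Run:
```python
from h import *
p,R,o=pose(); print(p,o["q"],o["contact_force"],o["opening"]); goal(*tcp(0,.55))
im=ctrl.get_image("wrist")[:,:,::-1].copy(); cv2.imwrite("pics/j.png",im)
# arc rows: from theta a to b in N rows
N=24; th=np.linspace(0,1.745,N+1); ti=np.linspace(.55,-.5,N+1)
for i in range(N):
    p0,R0=tcp(th[i],ti[i]); p1,R1=tcp(th[i+1],ti[i+1]); print(R0.T@(p1-p0)*1e3, Rn.from_matrix(R0.T@R1).as_rotvec())
```

```text
[0.4826 0.0209 0.0331] [-0.1972 -0.4293  2.4575  0.2647  0.5917 -2.0294] [-3.8422  3.6762  6.9373] 0.029554990167292
shift mm [-2.2538  2.1331  0.4679] turn [-0.0016  0.0001  0.0057] (shift after turning [-2.2417  2.1451  0.4711] )
[  7.4295 -11.3823  -0.    ] [-0.      0.      0.0437]
[  7.7551 -11.1387  -0.    ] [ 0.     -0.      0.0438]
[  8.0735 -10.8858   0.    ] [-0.     -0.      0.0437]
[  8.3845 -10.6238  -0.    ] [-0.     -0.      0.0438]
[  8.6877 -10.3529   0.    ] [0.     0.     0.0437]
[  8.9829 -10.0734   0.    ] [0.     0.     0.0438]
[ 9.27   -9.7854 -0.    ] [-0.      0.      0.0437]
[ 9.5486 -9.4892 -0.    ] [-0.      0.      0.0438]
[ 9.8184 -9.1851  0.    ] [0.     0.     0.0437]
[10.0794 -8.8733  0.    ] [-0.      0.      0.0437]
[10.3312 -8.554  -0.    ] [ 0.     -0.      0.0438]
[10.5737 -8.2276  0.    ] [-0.      0.      0.0437]
[10.8067 -7.8944 -0.    ] [0.     0.     0.0438]
[11.0298 -7.5545  0.    ] [-0.     -0.      0.0437]
[11.2431 -7.2083 -0.    ] [-0.      0.      0.0438]
[11.4462 -6.856  -0.    ] [-0.      0.      0.0437]
[11.6391 -6.4981  0.    ] [-0.     -0.      0.0437]
[11.8215 -6.1347  0.    ] [0.     0.     0.0438]
[11.9933 -5.7662 -0.    ] [0.     0.     0.0437]
[12.1544 -5.3928  0.    ] [ 0.     -0.      0.0438]
[12.3046 -5.0149 -0.    ] [-0.      0.      0.0437]
[12.4437 -4.6329  0.    ] [-0.     -0.      0.0438]
[12.5718 -4.247  -0.    ] [-0.      0.      0.0437]
[12.6886 -3.8575  0.    ] [0.     0.     0.0438]
```

View pics/j.png

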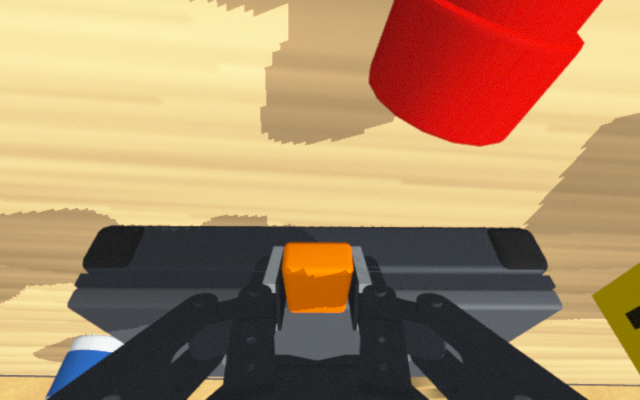

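The fingers hold the tab: it shows at (317,277) between the pads, opening 29.6 mm. Now raising along the arc.

jog_arm(
  moves=[
    [7.4, -11.4, 0, 0, 0, 0.0437],
    [7.8, -11.1, 0, 0, 0, 0.0437],
    [8.1, -10.9, 0, 0, 0, 0.0437],
    [8.4, -10.6, 0, 0, 0, 0.0437],
    [8.7, -10.4, 0, 0, 0, 0.0437],
    [9.0, -10.1, 0, 0, 0, 0.0437],
    [0, 0, 0, 0, 0, 0],
  ],
)

```text
t: 13.45
tool_pos: [0.4993, 0.022, 0.112]
tool_rot: [-1.546, -0.291, -0.165]
contact_force: [-2.7, 1.7, 2.8]
opening: 0.0297
```

Run:
```python
from h import *
p,R,o=pose(); print(p,o["q"],o["contact_force"],o["wrist_torque"],o["opening"]); th=1.745/4
goal(*tcp(th,.55-1.05/4)); g=p-R[:,1]*ctrl.grip_depth-H; a,b=g@EX,g[2]; print("r",np.hypot(a,b),"theta",np.degrees(np.arctan2(b,-a)-np.arctan2(.008,.193)))
```

```text
[0.4993 0.022  0.112 ] [-0.141  -0.3537  2.2005  0.0751  1.0117 -1.8237] [-2.6642  1.7075  2.8226] [-0.0006  0.5605 -0.3927] 0.029673854538110576
shift mm [-1.4552  2.8209  0.652 ] turn [-0.0007  0.0011  0.0037] (shift after turning [-1.4455  2.8258  0.6523] )
r 0.1941530176991461 theta 25.878172859916866
```

Radius 194 mm (expected 193.2), so it's tracking well with low forces. Continuing.

jog_arm(
  moves=[
    [9.3, -9.8, 0, 0, 0, 0.0437],
    [9.5, -9.5, 0, 0, 0, 0.0437],
    [9.8, -9.2, 0, 0, 0, 0.0437],
    [10.1, -8.9, 0, 0, 0, 0.0437],
    [10.3, -8.6, 0, 0, 0, 0.0437],
    [10.6, -8.2, 0, 0, 0, 0.0437],
    [10.8, -7.9, 0, 0, 0, 0.0437],
    [11.0, -7.6, 0, 0, 0, 0.0437],
    [11.2, -7.2, 0, 0, 0, 0.0437],
    [11.4, -6.9, 0, 0, 0, 0.0437],
    [11.6, -6.5, 0, 0, 0, 0.0437],
    [11.8, -6.1, 0, 0, 0, 0.0437],
  ],
)

```text
t: 14.65
tool_pos: [0.6149, 0.03, 0.2075]
tool_rot: [-1.574, 0.127, 0.253]
contact_force: [-3.9, -5.5, -6.5]
opening: 0.0293
```

jog_arm(
  moves=[
    [12.0, -5.8, 0, 0, 0, 0.0437],
    [12.2, -5.4, 0, 0, 0, 0.0437],
    [12.3, -5.0, 0, 0, 0, 0.0437],
    [12.4, -4.6, 0, 0, 0, 0.0437],
    [0, 0, 0, 0, 0, 0],
    [0, 0, 0, 0, 0, 0],
  ],
)

```text
t: 15.25
tool_pos: [0.6697, 0.0338, 0.2128]
tool_rot: [-1.565, 0.259, 0.383]
contact_force: [3.2, -4.9, -6.9]
opening: 0.0292
```

Run:
```python
from h import *
p,R,o=pose(); print(p,o["q"],o["contact_force"],o["wrist_torque"],o["opening"]); f=22/24; th=1.745*f
goal(*tcp(th,.55-1.05*f)); g=p-R[:,1]*ctrl.grip_depth-H; a,b=g@EX,g[2]; print("r",np.hypot(a,b),"theta",np.degrees(np.arctan2(b,-a)-np.arctan2(.008,.193)),np.degrees(th))
I={}
for n in("scene","side"):
    im=ctrl.get_image(n)[:,:,::-1].copy(); cv2.imwrite(f"pics/k_{n}.png",im); I[n]=im
cv2.imwrite("pics/k.png",np.hstack([cv2.resize(I["scene"][90:270,230:410],(400,400),interpolation=2),cv2.resize(I["side"][90:270,240:420],(400,400),interpolation=2)]))
```

```text
[0.6697 0.0338 0.2128] [-0.0394  0.4372  1.2318 -0.0525  1.8783 -1.696 ] [ 3.224  -4.9377 -6.9   ] [-0.5581 -0.7001  0.236 ] 0.02920872607391248
shift mm [ 0.5603 -1.0339  2.4787] turn [ 0.0027 -0.0004  0.0035] (shift after turning [ 0.5578 -1.0291  2.4813] )
r 0.19240779553084011 theta 91.37147541862775 91.64937397946794
```

View pics/k.png

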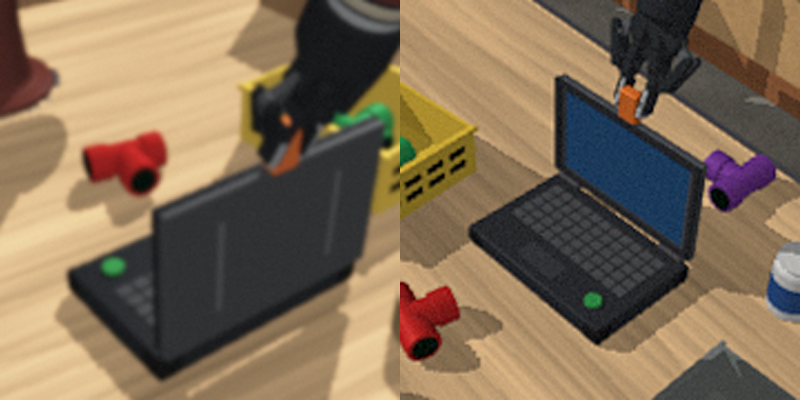

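The lid is near upright with the tab in the fingers (side crop 630,103), and the green key shows at (593,300). Finishing the arc.

jog_arm(
  moves=[
    [9, -3, 0, 0, 0, 0.03],
    [9, -2.8, 0, 0, 0, 0.03],
    [8, -2.3, 0, 0, 0, 0.0275],
    [0, 0, 0, 0, 0, 0],
    [0, 0, 0, 0, 0, 0],
  ],
)

```text
t: 15.85
tool_pos: [0.696, 0.0357, 0.2094]
tool_rot: [-1.557, 0.33, 0.452]
contact_force: [0.5, -7.2, -6.5]
opening: 0.0295
```

Run:
```python
from h import *
p,R,o=pose(); print(p,o["contact_force"],o["wrist_torque"],o["opening"])
g=p-R[:,1]*ctrl.grip_depth-H; a,b=g@EX,g[2]; print("r",np.hypot(a,b),"theta",np.degrees(np.arctan2(b,-a)-np.arctan2(.008,.193)))
for n in("scene","side"):
    im=ctrl.get_image(n)[:,:,::-1].copy(); cv2.imwrite(f"pics/l_{n}.png",im)
# screen (blue) corners in side view; green key in both
im=cv2.imread("pics/l_side.png")
m,c,s=mask(im,(95,90,40),(125,255,255),(290,100,400,230)); h=cv2.convexHull(max(cv2.findContours(m,0,2)[0],key=len)); q=cv2.approxPolyDP(h,5,True)[:,0]; print("screen",c,s,q.tolist())
# corners' ray meets the hinge-line-parallel plane family: for each lid angle, check the screen width/parallelism via ray-plane at angle th
EY=np.array([-EX[1],EX[0],0])
for t in (94,97,100,103,106):
    th=np.radians(t); nrm=EX*np.sin(th)+np.array([0,0,1])*np.cos(th); u=-EX*np.cos(th)+np.array([0,0,1])*np.sin(th)
    o_,d=ray("side",q); X=o_+d*((((H-o_)@nrm))/(d@nrm))[:,None]-H; print(t,np.c_[X@EY,X@u].round(3).tolist())
ks=[]
for n,b in(("scene",(255,190,320,235)),("side",(310,200,370,250))):
    m,c,s=mask(cv2.imread(f"pics/l_{n}.png"),(40,80,40),(90,255,255),b); ks.append(c); print("key",n,c,s,plane(n,c,.037))
print(tri(*ks), "expected",H+EX*(-.0825-.055)-EY*.09)
```

```text
[0.696  0.0357 0.2094] [ 0.5491 -7.2061 -6.4942] [-0.6226 -0.4005  0.418 ] 0.029541105573176876
r 0.19214487891232432 theta 99.76560222884697
screen [344.447  163.3754] [ 315  128   61   72 2275] [[320, 128], [375, 163], [366, 199], [315, 164]]
94 [[0.1, 0.16], [-0.118, 0.159], [-0.111, 0.019], [0.11, 0.018]]
97 [[0.108, 0.153], [-0.113, 0.152], [-0.11, 0.018], [0.111, 0.017]]
100 [[0.115, 0.147], [-0.108, 0.146], [-0.109, 0.017], [0.112, 0.016]]
103 [[0.122, 0.142], [-0.103, 0.141], [-0.109, 0.017], [0.113, 0.015]]
106 [[0.128, 0.138], [-0.099, 0.136], [-0.108, 0.016], [0.113, 0.015]]
key scene [280.5158 209.6421] [275 205  12  10  95] [[ 0.5347 -0.068   0.037 ]]
key side [326.339  224.7119] [322 221  10   8  59] [[ 0.5291 -0.0653  0.037 ]]
(array([ 0.5305, -0.0648,  0.0339]), np.float64(0.0025899479857998623)) expected [ 0.5345 -0.0648  0.038 ]
```

Gripper radius/angle gives 99.8°, and the screen's outline is rectangular at about 99°, so the two agree. The key is at about (0.532, -0.066). Releasing and backing off.

jog_arm(
  moves=[
    [0, 0, 0, 0, 0, 0],
    [0, 0, 0, 0, 0, 0],
    [0, 0, 0, 0, 0, 0],
    [0, 0, 0, 0, 0, 0],
    [0, -5, 0, 0, 0, 0],
    [0, -15, 0, 0, 0, 0],
    [0, -25, 0, 0, 0, 0],
    [0, -35, 0, 0, 0, 0],
    [0, -40, 0, 0, 0, 0],
    [0, -30, 0, 0, 0, 0],
    [0, 0, 0, 0, 0, 0],
  ],
  grip=60,
)

```text
t: 17.05
tool_pos: [0.7695, 0.0441, 0.3487]
tool_rot: [-1.557, 0.32, 0.446]
contact_force: [-0.7, 1.0, 0.9]
opening: 0.0602
```

Run:
```python
from h import *
p,R,o=pose(); print(p,o["contact_force"],o["opening"]); goal([.532,-.066,.34],down(YAW))
goal([.532,-.066,.34],down(YAW))
im=ctrl.get_image("side")[:,:,::-1].copy()
m,c,s=mask(im,(95,90,40),(125,255,255),(290,100,400,230)); h=cv2.convexHull(max(cv2.findContours(m,0,2)[0],key=len)); print("screen",c,cv2.approxPolyDP(h,5,True)[:,0].tolist())
```

```text
[0.7695 0.0441 0.3487] [-0.6689  0.9856  0.9185] 0.06015096648657582
shift mm [-212.9794  122.8235  -90.2896] turn [ 0.0013  0.0017 -0.4872] (shift after turning [-245.5257    8.7468  -90.7672] )
shift mm [-212.9794  122.8235  -90.2896] turn [ 0.0013  0.0017 -0.4872] (shift after turning [-245.5257    8.7468  -90.7672] )
screen [344.4156 163.3743] [[320, 128], [375, 163], [366, 199], [315, 164]]
```

The screen outline is unchanged after release. Moving over the key with the fingers closing.

jog_arm(
  moves=[
    [0, 0, 0, 0, 0, -0.122],
    [0, 0, 0, 0, 0, -0.122],
    [0, 0, 0, 0, 0, -0.122],
    [0, 0, 0, 0, 0, -0.121],
    [-35, 0, -13, 0, 0, 0],
    [-35, 0, -13, 0, 0, 0],
    [-35, 0, -13, 0, 0, 0],
    [-35, 0, -13, 0, 0, 0],
    [-35, 0, -13, 0, 0, 0],
    [-35, 0, -13, 0, 0, 0],
    [-35, 0, -13, 0, 0, 0],
    [0, 0, 0, 0, 0, 0],
  ],
  grip=0,
)

```text
t: 18.3
tool_pos: [0.5271, -0.0676, 0.3438]
tool_rot: [-1.57, -0.053, 0.072]
contact_force: [0.3, 0.3, -0.6]
opening: 0.0
```

Run:
```python
from h import *
p,R,o=pose(); print(p,o["opening"]); goal([.532,-.066,.06],down(YAW))
```

```text
[ 0.5271 -0.0676  0.3438] 2.4927751968237776e-05
shift mm [  8.4993 283.6703   1.0831] turn [-0.0003 -0.0008 -0.0123] (shift after turning [  5.0042 283.7532   1.1659] )
```

jog_arm(
  moves=[
    [5, 45, 1, 0, 0, -0.012],
    [0, 48, 0, 0, 0, 0],
    [0, 48, 0, 0, 0, 0],
    [0, 48, 0, 0, 0, 0],
    [0, 45, 0, 0, 0, 0],
    [0, 30, 0, 0, 0, 0],
    [0, 19, 0, 0, 0, 0],
    [0, 0, 0, 0, 0, 0],
    [0, 0, 0, 0, 0, 0],
  ],
)

```text
t: 19.2
tool_pos: [0.5353, -0.0649, 0.0619]
tool_rot: [-1.569, -0.065, 0.064]
contact_force: [0.7, 0.2, 1.5]
opening: -0.0003
```

Run:
```python
from h import *
p,R,o=pose(); print(p,o["contact_force"]); goal([.532,-.066,.037],down(YAW))
im=ctrl.get_image("wrist")[:,:,::-1].copy(); cv2.imwrite("pics/m.png",im)
```

```text
[ 0.5353 -0.0649  0.0619] [0.6599 0.1906 1.4624]
shift mm [-3.423  24.8657 -0.839 ] turn [-0.0007  0.0019  0.001 ] (shift after turning [-3.3971 24.8696 -0.8273] )
```

View pics/m.png

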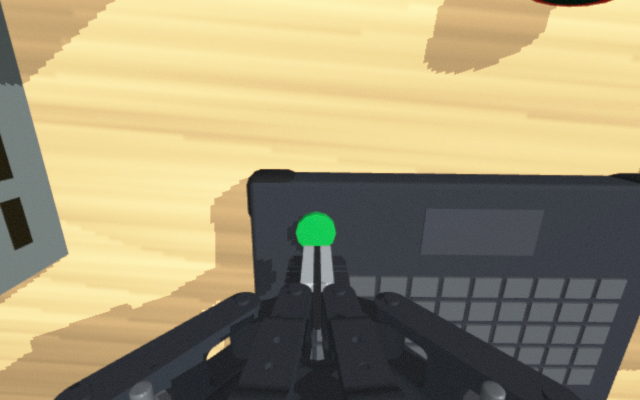

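Wrist view: key at (316,231), deck clear, fingertips just below it in the image. I'll check the centre against the TCP.

Run:
```python
from h import *
p,R,o=pose(); im=cv2.imread("pics/m.png"); m,c,s=mask(im,(40,80,40),(90,255,255),(280,190,350,270)); print(c,s)
k=wplane([s[0]+s[2]/2-.5,s[1]+s[2]/2-.5],.037,p,R)[0]; print(k); goal(k,down(YAW))
```

```text
[315.3738 229.5553] [ 295  211   42   36 1212]
[ 0.5315 -0.0661  0.037 ]
shift mm [-4.9255 26.1836 -0.5453] turn [0.0001 0.0019 0.0033] (shift after turning [-4.837  26.1998 -0.5586] )
```

jog_arm(
  moves=[
    [-4, 12, -0.5, 0, 0, 0],
    [0, 10, 0, 0, 0, 0],
    [0, 0, 0, 0, 0, 0],
    [0, 0, 0, 0, 0, 0],
  ],
)

```text
t: 19.65
tool_pos: [0.5316, -0.0661, 0.0401]
tool_rot: [-1.569, -0.065, 0.063]
contact_force: [0.3, 0.0, -0.4]
opening: 0.0003
```

jog_arm(
  moves=[
    [0, 2.5, 0, 0, 0, 0],
    [0, 2.5, 0, 0, 0, 0],
    [0, 0, 0, 0, 0, 0],
    [0, 0, 0, 0, 0, 0],
  ],
)

```text
t: 20.05
tool_pos: [0.5324, -0.0663, 0.036]
tool_rot: [-1.57, -0.067, 0.062]
contact_force: [-0.5, -0.6, 1.1]
opening: -0.0001
```

jog_arm(
  moves=[
    [0, 1.5, 0, 0, 0, 0],
    [0, 1, 0, 0, 0, 0],
    [0, 0, 0, 0, 0, 0],
    [0, 0, 0, 0, 0, 0],
  ],
)

```text
t: 20.45
tool_pos: [0.5324, -0.0663, 0.0335]
tool_rot: [-1.57, -0.067, 0.062]
contact_force: [-0.2, -0.9, 5.1]
opening: -0.0002
```

jog_arm(
  moves=[
    [0, 1, 0, 0, 0, 0],
    [0, 0.5, 0, 0, 0, 0],
    [0, 0, 0, 0, 0, 0],
    [0, 0, 0, 0, 0, 0],
  ],
)

```text
t: 20.85
tool_pos: [0.5325, -0.0663, 0.0329]
tool_rot: [-1.57, -0.066, 0.062]
contact_force: [-3.2, -0.1, 10.4]
opening: 0.0004
```

10 N with travel stopped at 4 mm means the key is fully down. Letting go and retreating.

jog_arm(
  moves=[
    [0, -5, 0, 0, 0, 0],
    [0, -20, 0, 0, 0, 0],
    [0, -45, 0, 0, 0, 0],
    [0, -45, 0, 0, 0, 0],
    [-15, -45, 0, 0, 0, 0],
    [-30, -45, 0, 0, 0, 0],
    [-30, -30, 0, 0, 0, 0],
    [0, 0, 0, 0, 0, 0],
    [0, 0, 0, 0, 0, 0],
    [0, 0, 0, 0, 0, 0],
  ],
)

```text
t: 21.85
tool_pos: [0.4583, -0.0718, 0.2607]
tool_rot: [-1.568, -0.063, 0.065]
contact_force: [-0.8, -0.2, -0.4]
opening: 0.0004
```

Run:
```python
from h import *
p,R,o=pose(); print(p,o["contact_force"],o["t"])
I={}
for n in("scene","side"): I[n]=ctrl.get_image(n)[:,:,::-1].copy(); cv2.imwrite(f"pics/n_{n}.png",I[n])
for n,b in(("scene",(255,190,320,235)),("side",(310,200,370,250))):
    m,c,s=mask(I[n],(40,80,40),(90,255,255),b); print("key",n,c,s)
a=cv2.imread("pics/a_side.png")
for nm,lo,hi,b in(("tin",(100,120,40),(125,255,255),(395,190,450,240)),("tape",(12,40,40),(30,170,255),(318,136,350,168)),("screen",(95,90,40),(125,255,255),(290,100,400,230))):
    print(nm,*[mask(x,lo,hi,b)[1] for x in((a,I["side"]) if nm!="screen" else (I["side"],))])
cv2.imwrite("pics/n.png",np.hstack([cv2.resize(I["scene"][60:340,230:510],(400,400)),cv2.resize(I["side"][80:280,170:450],(400,286))[:].copy() if 0 else cv2.resize(I["side"][60:340,165:445],(400,400))]))
```

```text
[ 0.4583 -0.0718  0.2607] [-0.7878 -0.24   -0.4031] 21.85
key scene [280.4433 209.6186] [275 205  12  10  97]
key side [326.3443 224.7377] [322 221  10   8  61]
tin [415.7094 224.2167] [415.7376 224.2475]
tape [333.5 151.5] [344. 136.]
screen [347.4098 164.9381]
```

View pics/n.png

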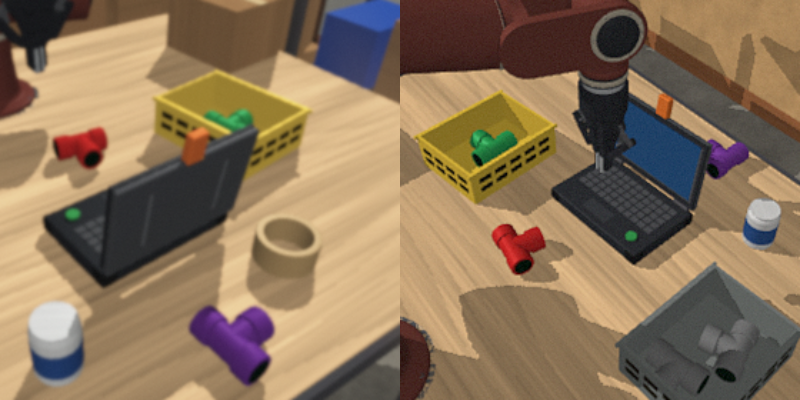

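The last picture shows the tee in the yellow crate, the lid open, the key back at its unpressed position, and the tin and tape in place. The side-view tape comparison is only spoiled because the arm hides it there; the scene view shows it unmoved. The tool is clear, so I'm handing in.

```bash
python3 -c "
from station import ctrl
print(ctrl.finish_job())"
```

```text
the job is handed in; nothing more can be done
None
```

The job is done and handed in at about 22 s. The green tee is in the yellow crate, the screen stands open at about 100°, and the power key was pressed and let go.

- **Tee:** the side and wrist views agree on it lying inside the yellow crate, at about (0.456, 0.356) m.
- **Screen angle:** the gripper's arc gave 99.8°, and the screen's outline in the side view fits about 99°. The outline did not change when I let go of the tab. After the key press the arm hid part of the screen in the side view, so I checked the angle then only by eye.
- **Power key:** it stopped after about 4 mm of travel with 10 N on it, so it was fully down. Afterwards its position in both pictures matched that before the press.
- **Tin and tape roll:** the tin's position in the side view did not change. The same check for the tape roll failed because the arm hid it there. In the scene view it looks to be where it was.
- **Disagreements:** position estimates differed by about 2–5 mm between cameras. I used the closer wrist view where it mattered.

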